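# Feel out the blind hole of a tube block on a pin, then hold it hole-up

### The job

One aluminium tube block has been left lying on its side, and both its ends look black and hollow from afar, but only one has the blind hole: find it by feel by picking the block up and sliding it hole-first over the orange feeler pin, until the pin is well inside (more than 2 cm). Then draw it off, turn the block so that the hole faces straight up and carry it over the middle of the round green-and-white mat; laying it down to change grip is fine. Finish while still holding it there in the gripper, steady and hole-up, at least 10 cm clear above the mat, and leave everything else on the bench where it is.

Things in the scene. Friction and masses are not known exactly. Their poses are not given: they have to be found in the camera images.
- block_center (a point): The lying aluminium tube block, 46 x 46 mm in section, 60 mm long, narrow blue band round its middle, 0.17 to 0.35 kg; the bench within 0.09 m of it is free. This point is its centre, 23 mm above the bench at the start. x runs along its length and points out of the hole's mouth, level at the start, z up. Flat sides at +y and -y, 46 mm apart, can be gripped. Hole-up means x points up.
- block_mouth (a point): Centre of the mouth of the block's blind hole, 30 mm from its centre along x. The hole is 30 mm wide and 46 mm deep, walls 8 mm. The opposite end is closed and has a flat black disc 30 mm wide that only looks like a hole. At the start the mouth may face any way, level.
- pin_tip (a point): Front end of the orange feeler pin: a level round bar 12 mm thick with a rounded end, 80 mm above the bench, sticking 54 mm out of the front of a grey column (24 mm wide, 95 mm tall) on a dark base plate 70 x 70 x 12 mm, all fixed. x points along the pin from this tip towards the column, z is up. The base plate's centre lies 52 mm from this point along x.
- mat_center (a point): Round flat mat, 110 mm across and 3 mm thick, black rim, green ring and white middle, fixed to the bench. This point is the centre of its upper face. Nothing taller than 60 mm stands within 0.12 m of its centre.
- spare_a_center (a point): Spare tube block, the same as the lying one but standing on its closed end with its hole up (60 mm tall), centre half-way up. Leave it.
- spare_b_center (a point): Second spare tube block standing hole-up (60 mm tall), centre half-way up. Leave it.
- green_rack: Small green tube rack on a white base with a few white tubes, 85 x 125 x 40 mm (54 mm with tubes), origin at the centre of its underside. Leave it.
- red_rack: Red rack, 85 x 125 x 40 mm, origin at the centre of its underside. Leave it.
- blue_rack: Blue rack, 85 x 125 x 40 mm, origin at the centre of its underside. Leave it.
- reagent: White jar with a red cap, 66 mm across, 130 mm tall, origin at the centre of its underside. Leave it.
- timer: Flat white bench timer, 60 x 70 x 18 mm, origin at the centre of its underside. Leave it.
Things that resemble listed ones, but are neither listed nor needed, are in the scene too. What is shaped like the part that bears block_center but purple or yellow is not meant.

How it is judged:
On the way:
1. held in the gripper, the block's hole is slid over the feeler pin, the pin at least 18 mm inside (x of pin_tip in the frame of block_mouth between -0.05 and -0.018 m and y of pin_tip in the frame of block_mouth between -0.016 and 0.016 m and z of pin_tip in the frame of block_mouth between -0.016 and 0.016 m and contact force between the fingers and block above 1 N), for 0.2 s.
At the end, for the whole second after the job is handed in: The fingers still hold the block (over 1 N), hole up within 0.2 rad of vertical, its centre at least 125 mm above the bench and within 50 mm sideways of the mat's centre, at rest (under 0.03 m/s, 0.3 rad/s); no bystander has moved over 25 mm (angle between block_center's own x axis and vertical below 0.2 rad and height (world z) of block_center above 0.125 m and horizontal distance between block_center and mat_center below 0.05 m and contact force between the fingers and block above 1 N and linear speed of block below 0.03 m/s and angular speed of block below 0.3 rad/s and distance of each of spare_a_center, spare_b_center, green_rack, red_rack, blue_rack, reagent, timer from where it was at the start of the episode below 0.025 m); the arm keeps its last pose, push and grip.
It fails at once if a bystander is pushed away or knocked over (distance of any of spare_a_center, spare_b_center, green_rack, red_rack, blue_rack, reagent, timer from where it was at the start of the episode above 0.04 m or angle between any of spare_a_center, spare_b_center, green_rack, red_rack, blue_rack, reagent, timer's own z axis and vertical above 0.5 rad).
It also fails if it takes over 61 s, if anything falls off the work surface, if the arm or the gripper's body presses on something with over 40 N, if the wrist force passes 120 N, or if a joint passes its speed limit or range.

### The arm

A 6-joint arm with a two-finger parallel gripper is mounted at the origin on the work surface. World frame = base frame: x ahead of the robot, y to its left, z up, the work surface at z = 0. Lengths are in m, angles in rad, forces in N, time in s.
With the tool pointing down it reaches from about 0.3 to 0.85 m from the base axis. Payload 5.4 kg.
Tool frame: the origin (TCP) lies at the centre of the arm's flange, where the gripper is bolted on; the fingertips stand 173 mm ahead of it and the grasp point (between the pads) lies 155 mm ahead of it; z points along the fingers, y is the direction in which the jaws open and shut (so a half turn about z gives the same grasp; the last joint's range is limited). The gripper opens to 85 mm and grips with 20 to 120 N. Pads are 22 mm wide; open, the fingers measure 114 mm over their backs; the gripper's body (76 mm by 85 mm) begins 54 mm behind the grasp point. The pads swing forward as they close: fully open they stand 13 mm farther back than shut.
Start: joints at [1.096, 0.158, 1.597, -0, 1.386, -0.21], TCP at [0.15, 0.555, 0.405] pointing down, gripper open.
Joint ranges: [-2.91, 2.91], [-0.94, 2.29], [0.18, 2.7], [-1.29, 4.43], [0.17, 2.64], [-3, 3]. Speed limits (rad/s): [2.57, 2.57, 3.14, 3.14, 3.14, 3.14].

### API

Orientations are given as a rotation vector (axis times angle).
In Python, from bench import readout, cams, job, spotter gives the robot as it stands.
- The arm moves only by the tool drive_tool, never from a script. Its argument "moves" is a list of rows, each an object of numbers: "ax", "ay", "az": the turn, a rotation vector about the tool's x, y, z in rad; "tx", "ty", "tz": the shift along the tool's x, y, z in m; "gripper": the gripper command: -1 is shut, 1 is fully open, values between are in proportion. A call has 1 to 20 rows; each row is the pose to reach, as a shift and turn from the pose commanded when the call began, along the tool's axes at that moment; what a row does not reach only later rows make up. A row lasts 1/12 s, in which the tool goes at most 41.7 mm and 7.16 degrees, less where a joint would pass 70% of its speed; a pose out of reach is approached as far as the arm can. A call with a gripper value outside its range is refused whole. The fingers move at their own pace and stop on an object; the grip force is fixed at half the most. Time passes only in rows, so rows that repeat a pose let the fingers close. It gives the time, the measured TCP pose, the force and the opening at its end, in the units of the state.
- readout.get_state(): the state, without advancing time (a new reading comes with each control period).
- cams.camera(name): name is "scene" or "top" or "wrist"; returns (picture, depth): 420x560x3 uint8, red, green, blue; 420x560 float32, m along the optical axis (not along the pixel's ray), 0 where there is no reading.
- cams.camera_params(name): a dict with "camera_matrix" (3x3 intrinsics, pixels), "world_from_camera" (4x4, takes a point from camera to world coordinates). Camera axes: x right, y down, z forward; pixel columns grow to the right and rows downward; lengths in m; the calibration is good to about 2 mm. A picture is of the moment at which its call begins: read the wrist's pose just before it. camera_params takes no time and is no camera call; for the wrist camera it gives the pose at the moment of the call.
- job.sign_off(): hands the job in, once; it reports no verdict.
Trained networks look in the newest picture that a camera, given by its name, has taken for a name from the list of things; names that differ only in an ending like _2 or _b are one class to them, and where a whole thing is asked for, a point or a joint stands for the part that bears it (a point fixed in the world has none). Each returns a list of dicts, best first, with "score" (0 to 1); they miss things now and then, are a little off and sometimes report something else, mostly with a low value. They report only what shows in the picture. A call takes as long as a camera call. They do not tell look-alikes from the thing itself.
- spotter.boxes_of(name, camera): "box" ([left, top, right, bottom] in pixels, round what is visible of it).
The state is a dict: "time_s": time; "joints": joint angles; "dq": joint speeds; "joint_torque": joint torques, N m; "tcp_pos": TCP position; "orientation": TCP orientation; "wrist_force": force on the tool from outside, world axes, zero at the start; "ft_torque": the same for the moment, N m; "grip_width": finger opening in m.
Only numpy, scipy, OpenCV 4.12 (cv2) and the standard library are available. Lean on these libraries where they do the work, as an engineer would, in place of code of your own. Each camera call takes 0.05 s, during which the arm holds its last target. There are 200 camera calls.

## Working session

There is one attempt and no reset: what is moved stays moved. The work goes in short steps, Python scripts to look and compute and a tool call to move; the robot and the scene stay as the last step left them, time stands still between calls to the robot, and variables do not carry over. Pictures are saved under pics/ and viewed, about 8 in all and at most 12, crops included, and the job is handed in when it is done.

Besides the shell and the picture viewer there is one more tool, called after ">>>" as name(argument=value, ...), one argument or row to a line, values as JSON. drive_tool: Moves the arm, as the interface text tells. Its arguments: {"type":"object","properties":{"moves":{"type":"array","items":{"type":"object","properties":{"ax":{"type":"number"},"ay":{"type":"number"},"az":{"type":"number"},"tx":{"type":"number"},"ty":{"type":"number"},"tz":{"type":"number"},"gripper":{"type":"number"}}}}},"required":["moves"]}

```bash
ls; mkdir -p pics; cat > h.py <<'E'
import numpy as np, cv2
from scipy.spatial.transform import Rotation as R
from bench import readout, cams, job, spotter
def snap(n,fn=None):
    p=cams.camera_params(n); im,d=cams.camera(n)
    if fn: cv2.imwrite('pics/'+fn,im[:,:,::-1])
    return im,d,p
def cloud(d,p):
    K=np.array(p['camera_matrix']);T=np.array(p['world_from_camera'])
    v,u=np.indices(d.shape)
    P=np.stack([(u-K[0,2])/K[0,0]*d,(v-K[1,2])/K[1,1]*d,d],-1)
    W=P@T[:3,:3].T+T[:3,3]; W[d==0]=np.nan
    return W
E
python3 - <<'E'
from h import *
for n in ['top','scene']:
    im,d,p=snap(n,n+'1.png'); W=cloud(d,p); np.save(n+'W.npy',W)
    print(n,p['world_from_camera'])
    for k in ['block_center','pin_tip','mat_center','spare_a_center','green_rack','reagent','timer']:
        for b in spotter.boxes_of(k,n)[:4]:
            x=b['box'];c=W[int((x[1]+x[3])/2),int((x[0]+x[2])/2)]
            print(n,k,round(b['score'],2),np.round(x),np.round(c,3))
E
```

```text
pics
top [[-0.01195184 -0.99186366  0.12674235  0.40164107]
 [-0.99977025  0.01410904  0.01613627 -0.03622815]
 [-0.01779319 -0.12652038 -0.99180441  1.21792633]
 [ 0.          0.          0.          1.        ]]
top block_center 0.75 [294. 245. 317. 268.] [ 0.407 -0.093  0.046]
top block_center 0.65 [323. 231. 348. 252.] [ 0.45  -0.182  0.043]
top block_center 0.63 [324. 273. 350. 293.] [ 0.33  -0.183  0.048]
top pin_tip 0.76 [261. 162. 285. 190.] [ 0.639 -0.001  0.086]
top mat_center 0.86 [175. 226. 208. 264.] [0.448 0.248 0.006]
top mat_center 0.45 [207. 146. 231. 170.] [0.71  0.163 0.016]
top mat_center 0.17 [125. 147. 169. 182.] [0.688 0.379 0.043]
top spare_a_center 0.55 [188. 146. 204. 169.] [0.716 0.235 0.011]
top green_rack 0.72 [ 99. 207. 151. 240.] [0.511 0.438 0.037]
top reagent 0.91 [431. 250. 471. 278.] [ 0.381 -0.475  0.13 ]
top reagent 0.55 [186. 144. 205. 168.] [0.718 0.238 0.013]
scene [[-0.2021791   0.5765656  -0.79164116  1.47733518]
 [ 0.97908798  0.1376417  -0.14980481  0.15007457]
 [ 0.02259053 -0.80537375 -0.59233673  0.75596063]
 [ 0.          0.          0.          1.        ]]
scene block_center 0.74 [ 94. 204. 126. 228.] [ 0.596 -0.493  0.021]
scene block_center 0.7 [228. 172. 250. 195.] [ 0.361 -0.182  0.036]
scene block_center 0.68 [252. 188. 276. 213.] [ 0.441 -0.081  0.04 ]
scene block_center 0.63 [215. 190. 243. 219.] [ 0.486 -0.177  0.041]
scene pin_tip 0.79 [266. 226. 288. 272.] [0.675 0.003 0.061]
scene mat_center 0.87 [357. 215. 394. 240.] [0.454 0.248 0.007]
scene spare_a_center 0.75 [356. 268. 379. 304.] [0.738 0.229 0.049]
scene green_rack 0.66 [424. 226. 480. 270.] [0.542 0.438 0.042]
scene green_rack 0.3 [173. 254. 231. 294.] [ 0.78  -0.153  0.041]
scene reagent 0.61 [127. 142. 151. 190.] [ 0.421 -0.481  0.089]
scene timer 0.78 [ 90. 205. 125. 228.] [ 0.597 -0.502  0.021]
scene timer 0.57 [356. 269. 379. 304.] [0.737 0.23  0.045]
```

```bash
python3 - <<'E'
import cv2
t=cv2.imread('pics/top1.png');s=cv2.imread('pics/scene1.png')
cv2.imwrite('pics/v1.png',cv2.resize(t[130:310,80:480],None,fx=2,fy=2,interpolation=cv2.INTER_CUBIC))
cv2.imwrite('pics/v2.png',cv2.resize(s[140:320,80:490],None,fx=1.95,fy=1.95,interpolation=cv2.INTER_CUBIC))
E
```

```text
(no output)
```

View pics/v1.png

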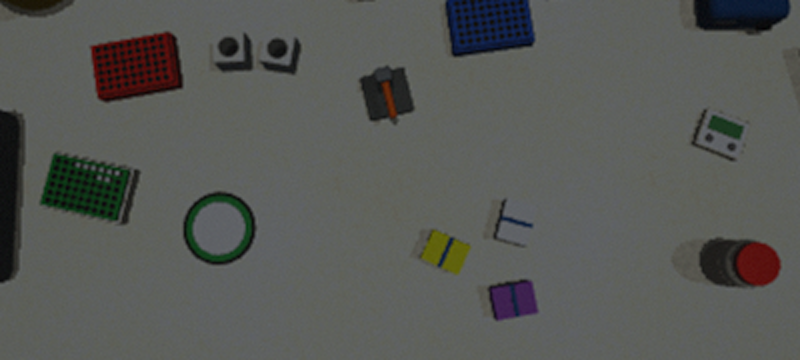

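View pics/v2.png

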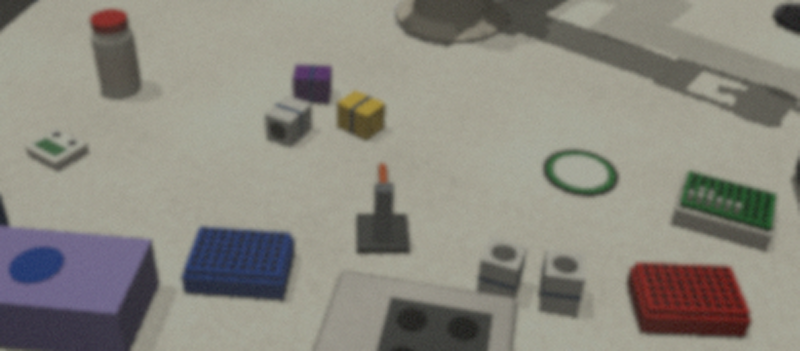

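The white block with the blue band (top px 337,241) is the one I want. Look-alikes are yellow (303,256), purple (337,280) and the two standing spares (195,155) and (219,156). Next I'll measure its axis, the pin and the hole depth.

```bash
python3 - <<'E'
from h import *
W=np.load('topW.npy');S=np.load('sceneW.npy')
def sel(W,c,r,z0,z1):
    return (np.hypot(W[...,0]-c[0],W[...,1]-c[1])<r)&(W[...,2]>z0)&(W[...,2]<z1)
m=sel(W,(.46,-.185),.06,.038,.06);P=W[m]
r=cv2.minAreaRect(P[:,:2].astype(np.float32)*1000);print('block',m.sum(),r,np.median(P[:,2]))
im=cv2.imread('pics/top1.png').astype(int)
b=m&(im[...,0]-im[...,2]>15);Q=W[b][:,:2];u,s,v=np.linalg.svd(Q-Q.mean(0));print('band',len(Q),Q.mean(0),v[0],np.degrees(np.arctan2(v[0,1],v[0,0])))
m=sel(W,(.64,0),.09,.06,.11)&(im[...,2]-im[...,0]>25);Q=W[m];u,s,v=np.linalg.svd(Q[:,:2]-Q[:,:2].mean(0));print('pin',len(Q),Q.mean(0),v[0]);t=(Q[:,:2]-Q[:,:2].mean(0))@v[0];print(Q[t.argmin()],Q[t.argmax()])
m=sel(W,(.66,0),.09,.004,.022);r=cv2.minAreaRect(W[m][:,:2].astype(np.float32)*1000);print('base',r)
m=sel(W,(.66,0),.09,.088,.11)&(im[...,2]-im[...,0]<25);print('column',W[m].mean(0),m.sum())
m=(np.hypot(W[...,0]-.448,W[...,1]-.248)<.1)&(im.max(2)<45)&(W[...,2]<.015);print('mat',cv2.minEnclosingCircle(W[m][:,:2].astype(np.float32)*1000))
m=sel(S,(.47,-.18),.07,.004,.06);v,u=np.where(m);print('scene px',u.min(),u.max(),v.min(),v.max(),S[m].min(0),S[m].max(0))
s=cv2.imread('pics/scene1.png')
for y in range(186,222,1): print(y,' '.join('%3.0f'%(1000*S[y,x,0]) for x in range(212,246,2)),'|',' '.join('%3d'%s[y,x].mean() for x in range(212,246,2)))
E
```

```text
block 335 ((449.7534484863281, -191.16990661621094), (46.84996795654297, 60.09364318847656), 73.91850280761719) 0.04556902544104702
band 41 [ 0.45030818 -0.19147896] [0.27827207 0.96050229] 73.84289671892765
pin 72 [ 0.6271878  -0.00824464  0.08442942] [-0.97274865 -0.23186216]
[ 0.65296212 -0.00459283  0.09062261] [ 0.6021729  -0.01527211  0.0809824 ]
base ((657.6677856445312, -3.4117584228515625), (161.32102966308594, 153.65090942382812), 82.68983459472656)
column [ 6.60460137e-01 -6.18017230e-04  9.36436209e-02] 58
mat ((448.8665466308594, 255.61428833007812), 55.022254943847656)
scene px 206 249 189 221 [ 0.41522274 -0.24683843  0.00400218] [ 0.52727111 -0.12243676  0.05131907]
186 346 340 341 338 336 335 334 332 335 367 362 364 364 361 360 356 356 | 160 161 160 160 160 161 158 162 154 101  55  49  49  51  54  55  50
187 351 349 349 343 351 344 341 345 340 370 364 367 362 363 362 363 360 | 159 161 157 158 160 158 160 161 152 107  56  51  54  53  52  53  55
188 355 357 353 357 352 347 351 345 346 362 363 365 361 362 356 359 360 | 161 160 161 157 160 161 161 160 153 107  60  53  56
[... 4002 characters left out ...]
09 498 507 502 501 498 497 496 495 493 493 493 491 491 490 485 | 158 160 154 157 161 159 161 159 155 155 156 156 158 156 158 162 158
218 513 510 510 506 504 506 502 503 504 505 499 498 493 495 493 492 488 | 158 162 158 160 158 160 162 158 156 157 156 158 159 159 159 160 161
219 514 517 nan 516 511 512 509 507 506 505 505 501 501 503 496 498 497 | 162 158 159 160 159 159 159 158 158 161 159 156 158 160 161 159 158
220 525 521 522 519 513 514 515 513 515 512 510 510 508 504 504 503 502 | 159 160 159 161 158 158 160 160 160 160 156 157 159 160 159 157 159
221 528 525 522 521 525 518 519 520 513 515 514 515 513 514 507 508 504 | 160 159 159 159 161 161 161 159 160 161 159 159 160 159 157 159 158
```

```bash
python3 - <<'E'
from h import *
s=readout.get_state();print(s['time_s'],np.round(R.from_rotvec(s['orientation']).as_matrix(),3),s['grip_width'],np.round(s['joints'],3),np.round(s['tcp_pos'],4))
S=np.load('sceneW.npy')
# spare hole depth check, scene px ~ x 366 y 270 ; crop (565,262),(503,253)
im=cv2.imread('pics/scene1.png')
for y in (268,271,274,277): print(' '.join('%3.0f'%(1000*S[y,x,2]) for x in range(354,384,2)),'|',' '.join('%3d'%im[y,x].mean() for x in range(354,384,2)))
W=np.load('topW.npy')
for y in range(146,166,3): print(' '.join('%3.0f'%(1000*W[y,x,2]) for x in range(184,232,2)))
E
```

```text
0.8 [[-0.965  0.262  0.   ]
 [ 0.262  0.965  0.   ]
 [-0.     0.    -1.   ]] 0.08546239599775556 [ 1.096  0.158  1.597  0.     1.386 -0.21 ] [0.1505 0.555  0.4047]
  5  -1  -1  61  62  61  62  60   1  -1   0   3  -0  -0   2 | 158 157 152 150 156 154 153 153 152 153 156 156 155 156 156
  2   2   1  62  62  62  58  60  61  59  61  62  62   1   3 | 156 159 146 141 148 138 120 115 118 133 145 149 151 154 156
  4   3  44  61  59  51  50  51  49  54  58  62  63   4   2 | 154 155 128 130 135  90  80  78  77  77  94 130 148 152 157
  3   2  46  62  63  38  38  40  40  45  50  60  60   0  -0 | 152 149 110 131 144 120  89  76  77  78  81 122 148 155 157
 -1   2  -3   3  57  61  56  59  61  52   5  -1  -8  -1   2  56  56   1  -2   2  -0   0   1  -1
  2   2  62  56  57  54  56  63  58  56  27  -2  -1  -1  58  58  62  63  60  57  58  55  48   1
  2  -1  62  55  40  27  22  19  56  53  26  -2  -0   4  57  54  46  32  28  32  63  62  43  -3
 -2  -3  63  53  26  16  23  15  60  60  26  -1  -4   2  61  46  26  15  14  13  61  58  34   3
 -4  -2  59  55  57  15  59  61  56  63  30   2  -2  58  60  63  15  13  15  59  59  54  19   1
 -3   0  57  55  57  56  52  59  56  54  34  -1   3   2  56  61  59  59  56  61  57  46  14   2
  1  -2  -4  26  25  21  20  22  17  17  16   0  -3  -1   0  19  25  32  30  36  39  37   3  -2
```

The scene depth shows the black disc on the block's +x end flat, while the spares' holes read as deep. So the hole should be at the far end, heading about 164°. I'm going above the block for one close look.

>>> drive_tool(
  moves=[
    {"tx": -0.4845, "ty": -0.6414, "tz": 0.105, "az": 0.016, "gripper": 1},
    {"tx": -0.4845, "ty": -0.6414, "tz": 0.105, "az": 0.016},
    {"tx": -0.4845, "ty": -0.6414, "tz": 0.105, "az": 0.016},
    {"tx": -0.4845, "ty": -0.6414, "tz": 0.105, "az": 0.016},
    {"tx": -0.4845, "ty": -0.6414, "tz": 0.105, "az": 0.016},
    {"tx": -0.4845, "ty": -0.6414, "tz": 0.105, "az": 0.016},
    {"tx": -0.4845, "ty": -0.6414, "tz": 0.105, "az": 0.016},
    {"tx": -0.4845, "ty": -0.6414, "tz": 0.105, "az": 0.016},
    {"tx": -0.4845, "ty": -0.6414, "tz": 0.105, "az": 0.016},
    {"tx": -0.4845, "ty": -0.6414, "tz": 0.105, "az": 0.016},
    {"tx": -0.4845, "ty": -0.6414, "tz": 0.105, "az": 0.016},
    {"tx": -0.4845, "ty": -0.6414, "tz": 0.105, "az": 0.016},
    {"tx": -0.4845, "ty": -0.6414, "tz": 0.105, "az": 0.016},
    {"tx": -0.4845, "ty": -0.6414, "tz": 0.105, "az": 0.016},
    {"tx": -0.4845, "ty": -0.6414, "tz": 0.105, "az": 0.016},
    {"tx": -0.4845, "ty": -0.6414, "tz": 0.105, "az": 0.016},
    {"tx": -0.4845, "ty": -0.6414, "tz": 0.105, "az": 0.016},
    {"tx": -0.4845, "ty": -0.6414, "tz": 0.105, "az": 0.016},
    {"tx": -0.4845, "ty": -0.6414, "tz": 0.105, "az": 0.016},
    {"tx": -0.4845, "ty": -0.6414, "tz": 0.105, "az": 0.016},
  ],
)

```text
$.moves[0]: bad value
```

```bash
cat >> h.py <<'E'
def st():
    s=readout.get_state();print(round(s['time_s'],2),'tcp',np.round(s['tcp_pos'],4),'q',np.round(s['joints'],3),'F',np.round(s['wrist_force'],1),'w',round(s['grip_width'],4))
    M=R.from_rotvec(s['orientation']).as_matrix();print(np.round(M,3).tolist())
    return s,M
E
python3 - <<'E'
from h import *
s,M=st()
im,d,p=snap('wrist','w1.png');W=cloud(d,p);np.save('w1W.npy',W)
m=(np.hypot(W[...,0]-.45,W[...,1]+.191)<.06)&(W[...,2]>.038)&(W[...,2]<.055);P=W[m]
print(m.sum(),cv2.minAreaRect(P[:,:2].astype(np.float32)*1000),np.median(P[:,2]))
E
```

```text
0.8 tcp [0.1505 0.555  0.4047] q [ 1.096  0.158  1.597  0.     1.386 -0.21 ] F [-0.1 -0.8  0.1] w 0.0855
[[-0.965, 0.262, 0.0], [0.262, 0.965, 0.0], [-0.0, 0.0, -1.0]]
0 ((0.0, 0.0), (0.0, 0.0), 0.0) nan
  return _methods._mean(a, axis=axis, dtype=dtype,
  ret = ret.dtype.type(ret / rcount)
```

View pics/w1.png

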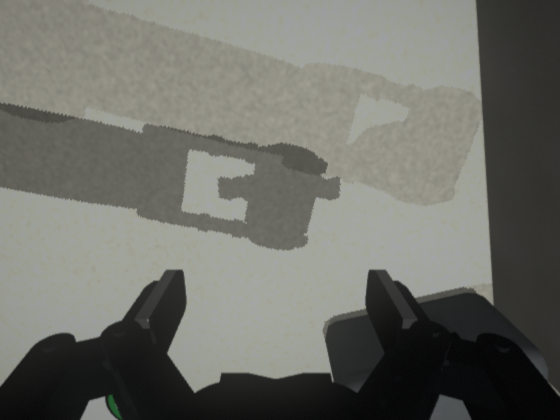

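The move was refused, so the wrist picture shows only the start pose: bare bench and the arm's shadow. I'll retry with all seven keys in every row.

>>> drive_tool(
  moves=[
    {"ax": 0, "ay": 0, "az": 0.016, "tx": -0.4845, "ty": -0.6414, "tz": 0.105, "gripper": 1.0},
    {"ax": 0, "ay": 0, "az": 0.016, "tx": -0.4845, "ty": -0.6414, "tz": 0.105, "gripper": 1.0},
  ],
)

```text
time_s: 1.02
tcp_pos: [0.1812, 0.4782, 0.3935]
orientation: [0.436, 3.111, 0.0]
wrist_force: [1.4, -0.8, 0.5]
grip_width: 0.0852
```

>>> drive_tool(
  moves=[
    {"ax": 0, "ay": 0, "az": 0, "tx": -0.4425, "ty": -0.5695, "tz": 0.0935, "gripper": 1},
    {"ax": 0, "ay": 0, "az": 0, "tx": -0.4425, "ty": -0.5695, "tz": 0.0935, "gripper": 1},
    {"ax": 0, "ay": 0, "az": 0, "tx": -0.4425, "ty": -0.5695, "tz": 0.0935, "gripper": 1},
    {"ax": 0, "ay": 0, "az": 0, "tx": -0.4425, "ty": -0.5695, "tz": 0.0935, "gripper": 1},
    {"ax": 0, "ay": 0, "az": 0, "tx": -0.4425, "ty": -0.5695, "tz": 0.0935, "gripper": 1},
    {"ax": 0, "ay": 0, "az": 0, "tx": -0.4425, "ty": -0.5695, "tz": 0.0935, "gripper": 1},
    {"ax": 0, "ay": 0, "az": 0, "tx": -0.4425, "ty": -0.5695, "tz": 0.0935, "gripper": 1},
    {"ax": 0, "ay": 0, "az": 0, "tx": -0.4425, "ty": -0.5695, "tz": 0.0935, "gripper": 1},
    {"ax": 0, "ay": 0, "az": 0, "tx": -0.4425, "ty": -0.5695, "tz": 0.0935, "gripper": 1},
    {"ax": 0, "ay": 0, "az": 0, "tx": -0.4425, "ty": -0.5695, "tz": 0.0935, "gripper": 1},
    {"ax": 0, "ay": 0, "az": 0, "tx": -0.4425, "ty": -0.5695, "tz": 0.0935, "gripper": 1},
    {"ax": 0, "ay": 0, "az": 0, "tx": -0.4425, "ty": -0.5695, "tz": 0.0935, "gripper": 1},
    {"ax": 0, "ay": 0, "az": 0, "tx": -0.4425, "ty": -0.5695, "tz": 0.0935, "gripper": 1},
    {"ax": 0, "ay": 0, "az": 0, "tx": -0.4425, "ty": -0.5695, "tz": 0.0935, "gripper": 1},
    {"ax": 0, "ay": 0, "az": 0, "tx": -0.4425, "ty": -0.5695, "tz": 0.0935, "gripper": 1},
    {"ax": 0, "ay": 0, "az": 0, "tx": -0.4425, "ty": -0.5695, "tz": 0.0935, "gripper": 1},
    {"ax": 0, "ay": 0, "az": 0, "tx": -0.4425, "ty": -0.5695, "tz": 0.0935, "gripper": 1},
    {"ax": 0, "ay": 0, "az": 0, "tx": -0.4425, "ty": -0.5695, "tz": 0.0935, "gripper": 1},
    {"ax": 0, "ay": 0, "az": 0, "tx": -0.4425, "ty": -0.5695, "tz": 0.0935, "gripper": 1},
    {"ax": 0, "ay": 0, "az": 0, "tx": -0.4425, "ty": -0.5695, "tz": 0.0935, "gripper": 1},
  ],
)

```text
time_s: 2.68
tcp_pos: [0.4487, -0.1922, 0.3002]
orientation: [-0.442, -3.11, -0.001]
wrist_force: [-0.3, 0.4, -0.4]
grip_width: 0.0854
```

```bash
python3 - <<'E'
from h import *
s,M=st()
im,d,p=snap('wrist','w2.png');W=cloud(d,p);np.save('w2W.npy',W)
m=(np.hypot(W[...,0]-.45,W[...,1]+.191)<.06)&(W[...,2]>.038)&(W[...,2]<.055);P=W[m]
print(m.sum(),cv2.minAreaRect(P[:,:2].astype(np.float32)*1000),np.median(P[:,2]))
E
```

```text
2.68 tcp [ 0.4487 -0.1922  0.3002] q [-0.653  0.043  1.939  0.     1.161 -1.941] F [-0.3  0.4 -0.4] w 0.0854
[[-0.96, 0.279, -0.001], [0.279, 0.96, 0.001], [0.001, 0.001, -1.0]]
4750 ((450.0352783203125, -189.68450927734375), (46.42176818847656, 61.055294036865234), 73.43299102783203) 0.0463807353177241
```

View pics/w2.png

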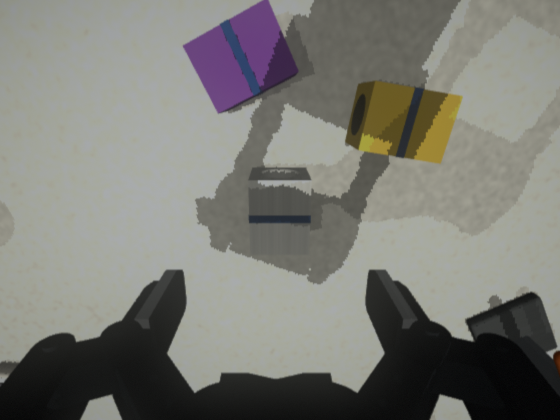

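The view shows the white block (280,215) upright between the jaws, with the end face towards tool +x having a dark arc (280,172). Purple is at (240,55) and yellow at (405,122), both clear of the jaws. Going down to grip.

>>> drive_tool(
  moves=[
    {"ax": 0, "ay": 0, "az": 0, "tx": -0.0006, "ty": 0.0025, "tz": 0.04, "gripper": 1},
    {"ax": 0, "ay": 0, "az": 0, "tx": -0.0006, "ty": 0.0025, "tz": 0.08, "gripper": 1},
    {"ax": 0, "ay": 0, "az": 0, "tx": -0.0006, "ty": 0.0025, "tz": 0.105, "gripper": 1},
    {"ax": 0, "ay": 0, "az": 0, "tx": -0.0006, "ty": 0.0025, "tz": 0.12, "gripper": 1},
    {"ax": 0, "ay": 0, "az": 0, "tx": -0.0006, "ty": 0.0025, "tz": 0.12, "gripper": 1},
    {"ax": 0, "ay": 0, "az": 0, "tx": -0.0006, "ty": 0.0025, "tz": 0.12, "gripper": -1},
    {"ax": 0, "ay": 0, "az": 0, "tx": -0.0006, "ty": 0.0025, "tz": 0.12, "gripper": -1},
    {"ax": 0, "ay": 0, "az": 0, "tx": -0.0006, "ty": 0.0025, "tz": 0.12, "gripper": -1},
    {"ax": 0, "ay": 0, "az": 0, "tx": -0.0006, "ty": 0.0025, "tz": 0.12, "gripper": -1},
    {"ax": 0, "ay": 0, "az": 0, "tx": -0.0006, "ty": 0.0025, "tz": 0.12, "gripper": -1},
    {"ax": 0, "ay": 0, "az": 0, "tx": -0.0006, "ty": 0.0025, "tz": 0.12, "gripper": -1},
    {"ax": 0, "ay": 0, "az": 0, "tx": -0.0006, "ty": 0.0025, "tz": 0.12, "gripper": -1},
    {"ax": 0, "ay": 0, "az": 0, "tx": -0.0006, "ty": 0.0025, "tz": 0.12, "gripper": -1},
    {"ax": 0, "ay": 0, "az": 0, "tx": -0.0006, "ty": 0.0025, "tz": 0.12, "gripper": -1},
    {"ax": 0, "ay": 0, "az": 0, "tx": -0.0006, "ty": 0.0025, "tz": 0.12, "gripper": -1},
  ],
)

```text
time_s: 3.98
tcp_pos: [0.4509, -0.1898, 0.1824]
orientation: [0.439, 3.108, -0.002]
wrist_force: [-1.4, 2.1, 6.3]
grip_width: 0.0454
```

>>> drive_tool(
  moves=[
    {"ax": 0, "ay": 0, "az": 0, "tx": 0, "ty": 0, "tz": -0.03, "gripper": -1},
    {"ax": 0, "ay": 0, "az": 0, "tx": 0, "ty": 0, "tz": -0.07, "gripper": -1},
    {"ax": 0, "ay": 0, "az": 0, "tx": 0, "ty": 0, "tz": -0.11, "gripper": -1},
    {"ax": 0, "ay": 0, "az": 0.12, "tx": 0, "ty": 0, "tz": -0.13, "gripper": -1},
    {"ax": 0, "ay": 0, "az": 0.24, "tx": 0, "ty": 0.01, "tz": -0.13, "gripper": -1},
    {"ax": 0, "ay": 0, "az": 0.36, "tx": 0, "ty": 0.02, "tz": -0.13, "gripper": -1},
    {"ax": 0, "ay": 0, "az": 0.48, "tx": 0, "ty": 0.03, "tz": -0.13, "gripper": -1},
    {"ax": 0, "ay": 0, "az": 0.6, "tx": -0.005, "ty": 0.045, "tz": -0.13, "gripper": -1},
    {"ax": 0, "ay": 0, "az": 0.72, "tx": -0.008, "ty": 0.06, "tz": -0.13, "gripper": -1},
    {"ax": 0, "ay": 0, "az": 0.84, "tx": -0.01, "ty": 0.07, "tz": -0.13, "gripper": -1},
    {"ax": 0, "ay": 0, "az": 0.96, "tx": -0.013, "ty": 0.08, "tz": -0.13, "gripper": -1},
    {"ax": 0, "ay": 0, "az": 1.08, "tx": -0.015, "ty": 0.09, "tz": -0.13, "gripper": -1},
    {"ax": 0, "ay": 0, "az": 1.2, "tx": -0.018, "ty": 0.1, "tz": -0.13, "gripper": -1},
    {"ax": 0, "ay": 0, "az": 1.32, "tx": -0.02, "ty": 0.11, "tz": -0.13, "gripper": -1},
    {"ax": 0, "ay": 0, "az": 1.44, "tx": -0.022, "ty": 0.12, "tz": -0.13, "gripper": -1},
    {"ax": 0, "ay": 0, "az": 1.56, "tx": -0.025, "ty": 0.13, "tz": -0.13, "gripper": -1},
    {"ax": 0, "ay": 0, "az": 1.68, "tx": -0.027, "ty": 0.14, "tz": -0.13, "gripper": -1},
    {"ax": 0, "ay": 0, "az": 1.8, "tx": -0.03, "ty": 0.15, "tz": -0.13, "gripper": -1},
    {"ax": 0, "ay": 0, "az": 1.92, "tx": -0.032, "ty": 0.165, "tz": -0.13, "gripper": -1},
    {"ax": 0, "ay": 0, "az": 2.04, "tx": -0.0327, "ty": 0.174, "tz": -0.13, "gripper": -1},
  ],
)

```text
time_s: 5.65
tcp_pos: [0.5297, -0.0302, 0.3107]
orientation: [-2.884, -1.245, -0.001]
wrist_force: [0.5, 0.2, -2.3]
grip_width: 0.045
```

>>> drive_tool(
  moves=[
    {"ax": 0, "ay": 0, "az": 0.12, "tx": 0, "ty": 0, "tz": 0, "gripper": -1},
    {"ax": 0, "ay": 0, "az": 0.24, "tx": 0, "ty": 0, "tz": 0, "gripper": -1},
    {"ax": 0, "ay": 0, "az": 0.36, "tx": 0, "ty": 0, "tz": 0, "gripper": -1},
    {"ax": 0, "ay": 0, "az": 0.48, "tx": 0, "ty": 0, "tz": 0, "gripper": -1},
    {"ax": 0, "ay": 0, "az": 0.585, "tx": 0, "ty": 0, "tz": 0, "gripper": -1},
    {"ax": 0, "ay": 0, "az": 0.585, "tx": 0, "ty": 0, "tz": 0, "gripper": -1},
  ],
)

```text
time_s: 6.15
tcp_pos: [0.5293, -0.0311, 0.3107]
orientation: [3.12, 0.366, 0.0]
wrist_force: [0.6, -1.2, -1.7]
grip_width: 0.0453
```

```bash
python3 - <<'E'
from h import *
s,M=st()
im,d,p=snap('wrist','w3.png');W=cloud(d,p);np.save('w3W.npy',W)
o=im.astype(int); m=(o[...,0]-o[...,2]>50)&(W[...,2]>.05)&(W[...,2]<.11);P=W[m]
v,u=np.where(m);print('px',len(u),u.mean(),v.mean(),'mean',P.mean(0))
# top ridge, highest points per bin along x
uu,ss,vt=np.linalg.svd(P[:,:2]-P[:,:2].mean(0));print('dir',vt[0]);
n=vt[0]*np.sign(vt[0][0]);t=P[:,:2]@n;print('tip',P[t<np.percentile(t,3)].mean(0),'far',P[t>np.percentile(t,97)].mean(0),'zmax',np.percentile(P[:,2],[5,50,95]),t.max()-t.min())
im,d,p=snap('scene','s3.png');W=cloud(d,p);np.save('s3W.npy',W)
cv2.imwrite('pics/v3.png',np.hstack([cv2.imread('pics/w3.png')[:,100:460],cv2.resize(im[120:300,180:360,::-1],(420,420))]))
E
```

```text
6.15 tcp [ 0.5293 -0.0311  0.3107] q [-0.287  0.136  1.816 -0.     1.189  1.051] F [ 0.6 -1.2 -1.7] w 0.0453
[[0.973, 0.231, 0.0], [0.231, -0.973, -0.0], [0.0, 0.0, -1.0]]
px 2030 275.23349753694583 60.66551724137931 mean [ 0.62837123 -0.00717934  0.0852873 ]
dir [-0.9729005  -0.23122418]
tip [ 0.60206937 -0.01339187  0.08403691] far [ 0.65176372 -0.00146652  0.08534827] zmax [0.08276707 0.08549676 0.0871776 ] 0.05344087605120107
```

View pics/v3.png

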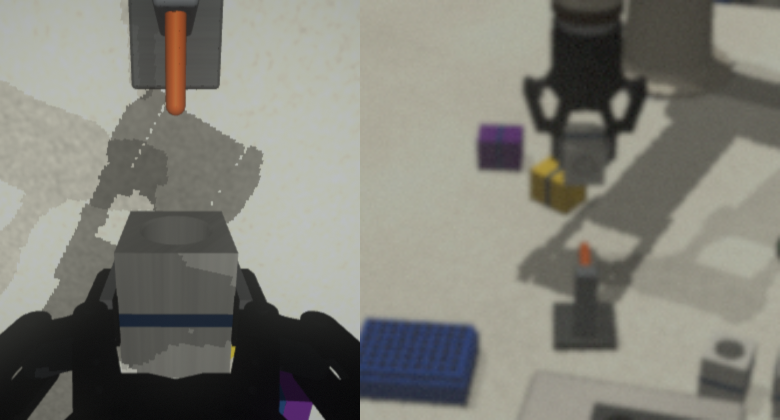

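The block's mouth (175,232 in the left panel) is open and faces the orange pin (175,60). The pin direction matches tool x and the lateral error is about 0.4 mm. I'll lower, then slide on.

>>> drive_tool(
  moves=[
    {"ax": 0, "ay": 0, "az": 0, "tx": 0, "ty": 0, "tz": 0.035, "gripper": -1},
    {"ax": 0, "ay": 0, "az": 0, "tx": 0, "ty": 0, "tz": 0.06, "gripper": -1},
    {"ax": 0, "ay": 0, "az": 0, "tx": 0, "ty": 0, "tz": 0.071, "gripper": -1},
    {"ax": 0, "ay": 0, "az": 0, "tx": 0.0, "ty": 0, "tz": 0.071, "gripper": -1},
    {"ax": 0, "ay": 0, "az": 0, "tx": 0.02, "ty": 0, "tz": 0.071, "gripper": -1},
    {"ax": 0, "ay": 0, "az": 0, "tx": 0.035, "ty": 0, "tz": 0.071, "gripper": -1},
    {"ax": 0, "ay": 0, "az": 0, "tx": 0.042, "ty": 0, "tz": 0.071, "gripper": -1},
    {"ax": 0, "ay": 0, "az": 0, "tx": 0.048, "ty": 0, "tz": 0.071, "gripper": -1},
    {"ax": 0, "ay": 0, "az": 0, "tx": 0.053, "ty": 0, "tz": 0.071, "gripper": -1},
    {"ax": 0, "ay": 0, "az": 0, "tx": 0.053, "ty": 0, "tz": 0.071, "gripper": -1},
  ],
)

```text
time_s: 7.08
tcp_pos: [0.5817, -0.0188, 0.2401]
orientation: [3.119, 0.37, 0.002]
wrist_force: [0.0, -0.1, -3.1]
grip_width: 0.0454
```

>>> drive_tool(
  moves=[
    {"ax": 0, "ay": 0, "az": 0, "tx": 0.007, "ty": 0, "tz": 0, "gripper": -1},
    {"ax": 0, "ay": 0, "az": 0, "tx": 0.014, "ty": 0, "tz": 0, "gripper": -1},
    {"ax": 0, "ay": 0, "az": 0, "tx": 0.021, "ty": 0, "tz": 0, "gripper": -1},
    {"ax": 0, "ay": 0, "az": 0, "tx": 0.021, "ty": 0, "tz": 0, "gripper": -1},
    {"ax": 0, "ay": 0, "az": 0, "tx": 0.021, "ty": 0, "tz": 0, "gripper": -1},
    {"ax": 0, "ay": 0, "az": 0, "tx": 0.021, "ty": 0, "tz": 0, "gripper": -1},
    {"ax": 0, "ay": 0, "az": 0, "tx": 0.021, "ty": 0, "tz": 0, "gripper": -1},
    {"ax": 0, "ay": 0, "az": 0, "tx": 0.021, "ty": 0, "tz": 0, "gripper": -1},
  ],
)

```text
time_s: 7.75
tcp_pos: [0.6013, -0.0139, 0.2393]
orientation: [-3.12, -0.369, 0.001]
wrist_force: [0.8, 0.6, -1.9]
grip_width: 0.0453
```

```bash
python3 - <<'E'
from h import *
s,M=st()
a,_,_=snap('wrist');b,_,_=snap('top')
cv2.imwrite('pics/v4.png',np.hstack([a[:,100:460,::-1],cv2.resize(b[130:250,220:340,::-1],(420,420))]))
E
```

```text
7.75 tcp [ 0.6013 -0.0139  0.2393] q [-0.224  0.402  1.648 -0.     1.092  1.111] F [ 0.8  0.6 -1.9] w 0.0453
[[0.972, 0.234, -0.0], [0.234, -0.972, 0.0], [-0.0, -0.0, -1.0]]
```

View pics/v4.png

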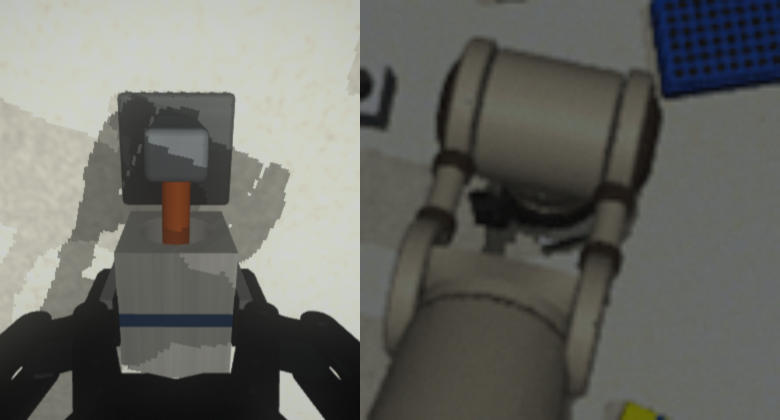

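The pin is inside the hole (175,215), about 30 mm deep with no contact force and no slip. Now I'll fit a rough arm model to choose a reachable hole-up tilt over the mat.

```bash
cat > kin.py <<'E'
import numpy as np
from scipy.optimize import least_squares
from scipy.spatial.transform import Rotation as R
Q=np.array([[1.096,.158,1.597,0,1.386,-.21],[-.653,.043,1.939,0,1.161,-1.941],[-.287,.136,1.816,0,1.189,1.051],[-.224,.402,1.648,0,1.092,1.111]])
P=np.array([[.1505,.555,.4047],[.4487,-.1922,.3002],[.5293,-.0311,.3107],[.6013,-.0139,.2393]])
def e(a,t): return R.from_euler(a,t)
def fk(q,L,L6=.1,s4=1,yo=1):
    a1,d1,L2,L3,a3,y0=L
    A=e('z',q[0]);B=e('y',q[1]);C=e('y',q[1]+q[2])
    T=A*C*e('z',s4*q[3])*e('y',q[4])
    p=A.apply([a1,y0*yo,d1+L6])+(A*B).apply([0,0,L2])+(A*C).apply([a3,0,L3])+(A*C*e('z',s4*q[3])).apply([0,y0*(1-yo),0])+T.apply([0,0,L6])
    return p,T*e('z',q[5]+np.pi/2)
def fit():
    f=lambda L:np.concatenate([(np.array([fk(q,L)[0] for q in Q])-P).ravel()*1000,(L-np.array([0,.2,.4,.4,0,.12]))*.3])
    r=least_squares(f,[0,.2,.4,.4,0,.12]);return r.x,np.abs(f(r.x)[:12]).max()
lo=np.array([-2.91,-.94,.18,-1.29,.17,-3]);hi=np.array([2.91,2.29,2.7,4.43,2.64,3])
E
python3 - <<'E'
from kin import *
L,err=fit();print(np.round(L,3),'max mm',err)
mat=np.array([.449,.2545]);rng=np.random.default_rng(0)
for s4 in (1,-1):
  for yo in (1,0):
    for yaw in range(-180,180,30):
      d=np.array([np.cos(np.radians(yaw)),np.sin(np.radians(yaw)),0])
      z=d;x=np.array([0,0,1]);M=R.from_matrix(np.c_[x,np.cross(z,x),z])
      p=np.r_[mat,.26]-.159*d
      best=None
      for k in range(8):
        q0=rng.uniform(lo,hi)
        f=lambda q:np.r_[(fk(q,L,.1,s4,yo)[0]-p)*5,(fk(q,L,.1,s4,yo)[1]*M.inv()).as_rotvec()]
        r=least_squares(f,q0,bounds=(lo,hi))
        if best is None or r.cost<best.cost-1e-9: best=r
      if best.cost<1e-6: print(s4,yo,yaw,np.round(best.x,2),'margin',np.round(np.minimum(best.x-lo,hi-best.x).min(),2))
E
```

```text
[0.001 0.167 0.386 0.518 0.049 0.12 ] max mm 0.07823113478044874
1 1 -120 [ 0.53  0.85  1.15 -0.94  2.48 -2.39] margin 0.16
1 1 -90 [ 0.68  0.7   1.4  -1.19  2.14 -2.5 ] margin 0.1
1 1 0 [ 0.54 -0.14  2.46  3.87  0.89 -2.08] margin 0.24
1 1 30 [ 0.02 -0.39  2.64  2.42  0.82 -1.03] margin 0.06
1 1 60 [-0.29 -0.13  2.45  1.73  1.4  -0.76] margin 0.25
1 1 90 [-0.28  0.21  2.1   1.38  1.78 -0.76] margin 0.6
1 1 120 [-0.16  0.48  1.73  1.12  2.1  -0.76] margin 0.54
1 1 150 [ 0.01  0.7   1.39  0.87  2.41 -0.85] margin 0.23
1 0 -180 [ 0.2   0.86  1.22  0.39  2.6  -1.24] margin 0.04
1 0 -90 [ 0.8   0.66  1.22 -1.27  2.32 -2.71] margin 0.02
1 0 30 [ 0.89 -0.41  2.49  3.8   0.62 -2.13] margin 0.21
1 0 60 [ 0.36 -0.09  2.58  2.34  1.09 -1.12] margin 0.12
1 0 90 [-0.01  0.24  2.29  1.56  1.58 -0.95] margin 0.41
1 0 120 [-0.04  0.5   1.91  1.14  1.93 -0.92] margin 0.71
1 0 150 [ 0.06  0.71  1.54  0.81  2.27 -0.97] margin 0.37
-1 1 -120 [ 0.53  0.85  1.15  0.94  2.48 -2.39] margin 0.16
-1 1 -90 [ 0.68  0.7   1.4   1.19  2.14 -2.5 ] margin 0.5
-1 1 -60 [ 0.77  0.47  1.74  1.42  1.77 -2.48] margin 0.52
-1 1 -30 [ 0.77  0.2   2.11  1.76  1.37 -2.38] margin 0.59
-1 1 0 [ 0.54 -0.14  2.46  2.42  0.89 -2.08] margin 0.24
-1 1 30 [ 0.02 -0.39  2.64  3.86  0.82 -1.03] margin 0.06
-1 1 120 [-0.16  0.48  1.73 -1.12  2.1  -0.76] margin 0.17
-1 1 150 [ 0.01  0.7   1.39 -0.87  2.41 -0.85] margin 0.23
-1 0 -180 [ 0.2   0.86  1.22 -0.39  2.6  -1.24] margin 0.04
-1 0 -90 [ 0.8   0.66  1.22  1.27  2.32 -2.71] margin 0.29
-1 0 -60 [ 0.95  0.44  1.54  1.4   1.96 -2.71] margin 0.29
-1 0 -30 [ 1.04  0.16  1.89  1.57  1.57 -2.67] margin 0.33
-1 0 0 [ 1.03 -0.18  2.23  1.84  1.1  -2.59] margin 0.41
-1 0 30 [ 0.89 -0.41  2.49  2.48  0.62 -2.13] margin 0.21
-1 0 60 [ 0.36 -0.09  2.58  3.94  1.09 -1.12] margin 0.12
-1 0 120 [-0.04  0.5   1.91 -1.14  1.93 -0.92] margin 0.15
-1 0 150 [ 0.06  0.71  1.54 -0.81  2.27 -0.97] margin 0.37
```

Pointing the tool towards about 120° with tool x up is reachable under every model variant. I'll draw the block off, rise, and start turning.

>>> drive_tool(
  moves=[
    {"ax": 0, "ay": 0, "az": 0, "tx": -0.015, "ty": 0, "tz": 0, "gripper": -1},
    {"ax": 0, "ay": 0, "az": 0, "tx": -0.035, "ty": 0, "tz": 0, "gripper": -1},
    {"ax": 0, "ay": 0, "az": 0, "tx": -0.06, "ty": 0, "tz": 0, "gripper": -1},
    {"ax": 0, "ay": 0, "az": 0, "tx": -0.08, "ty": 0, "tz": 0, "gripper": -1},
    {"ax": 0, "ay": 0, "az": 0, "tx": -0.08, "ty": 0, "tz": -0.03, "gripper": -1},
    {"ax": 0, "ay": 0, "az": 0, "tx": -0.08, "ty": 0, "tz": -0.07, "gripper": -1},
    {"ax": 0, "ay": 0, "az": 0, "tx": -0.08, "ty": 0, "tz": -0.11, "gripper": -1},
    {"ax": 0, "ay": 0, "az": -0.12, "tx": -0.077, "ty": -0.01, "tz": -0.12, "gripper": -1},
    {"ax": 0, "ay": 0, "az": -0.24, "tx": -0.074, "ty": -0.02, "tz": -0.12, "gripper": -1},
    {"ax": 0, "ay": 0, "az": -0.36, "tx": -0.071, "ty": -0.032, "tz": -0.12, "gripper": -1},
    {"ax": 0, "ay": 0, "az": -0.48, "tx": -0.068, "ty": -0.044, "tz": -0.12, "gripper": -1},
    {"ax": 0, "ay": 0, "az": -0.6, "tx": -0.065, "ty": -0.056, "tz": -0.12, "gripper": -1},
    {"ax": 0, "ay": 0, "az": -0.72, "tx": -0.062, "ty": -0.068, "tz": -0.12, "gripper": -1},
    {"ax": 0, "ay": 0, "az": -0.84, "tx": -0.059, "ty": -0.08, "tz": -0.12, "gripper": -1},
    {"ax": 0, "ay": 0, "az": -0.96, "tx": -0.056, "ty": -0.092, "tz": -0.12, "gripper": -1},
    {"ax": 0, "ay": 0, "az": -1.08, "tx": -0.053, "ty": -0.104, "tz": -0.12, "gripper": -1},
    {"ax": 0, "ay": 0, "az": -1.2, "tx": -0.05, "ty": -0.116, "tz": -0.12, "gripper": -1},
    {"ax": 0, "ay": 0, "az": -1.32, "tx": -0.046, "ty": -0.128, "tz": -0.12, "gripper": -1},
    {"ax": 0, "ay": 0, "az": -1.44, "tx": -0.043, "ty": -0.138, "tz": -0.12, "gripper": -1},
    {"ax": 0, "ay": 0, "az": -1.56, "tx": -0.04, "ty": -0.145, "tz": -0.12, "gripper": -1},
  ],
)

```text
time_s: 9.52
tcp_pos: [0.5285, 0.1186, 0.3594]
orientation: [-1.95, -2.463, -0.0]
wrist_force: [0.5, 0.1, -2.3]
grip_width: 0.0455
```

>>> drive_tool(
  moves=[
    {"ax": 0, "ay": 0, "az": -0.12, "tx": 0, "ty": 0, "tz": 0, "gripper": -1},
    {"ax": 0, "ay": 0, "az": -0.24, "tx": 0, "ty": 0, "tz": 0, "gripper": -1},
    {"ax": 0, "ay": 0, "az": -0.3, "tx": 0, "ty": 0, "tz": 0, "gripper": -1},
    {"ax": 0, "ay": 0, "az": -0.3, "tx": 0, "ty": 0, "tz": 0, "gripper": -1},
  ],
)

```text
time_s: 9.85
tcp_pos: [0.5286, 0.1178, 0.3594]
orientation: [-1.567, -2.723, 0.0]
wrist_force: [-1.3, -0.2, -2.1]
grip_width: 0.0452
```

>>> drive_tool(
  moves=[
    {"ax": 0, "ay": 0.1, "az": 0, "tx": 0, "ty": 0, "tz": 0, "gripper": -1},
    {"ax": 0, "ay": 0.2, "az": 0, "tx": 0, "ty": 0, "tz": 0, "gripper": -1},
    {"ax": 0, "ay": 0.3, "az": 0, "tx": 0, "ty": 0, "tz": 0, "gripper": -1},
    {"ax": 0, "ay": 0.4, "az": 0, "tx": 0, "ty": 0, "tz": 0, "gripper": -1},
    {"ax": 0, "ay": 0.4, "az": 0, "tx": 0, "ty": 0, "tz": 0, "gripper": -1},
  ],
)

```text
time_s: 10.27
tcp_pos: [0.529, 0.1169, 0.3589]
orientation: [-1.392, -2.405, -0.282]
wrist_force: [-0.2, -0.5, -2.9]
grip_width: 0.0453
```

```bash
python3 - <<'E'
from h import *
from kin import *
s,M=st();L,_=fit()
for s4 in (1,-1):
  for yo in (1,0):
    p,T=fk(s['joints'],L,.1,s4,yo);print(s4,yo,np.round(p-s['tcp_pos'],4),'rot err',(T*R.from_matrix(M).inv()).magnitude().round(3))
E
```

```text
10.27 tcp [0.529  0.1169 0.3589] q [-0.087  0.168  1.701  0.327  1.516 -0.666] F [-0.2 -0.5 -2.9] w 0.0453
[[-0.458, 0.867, -0.197], [0.798, 0.498, 0.339], [0.392, -0.001, -0.92]]Traceback (most recent call last):
  File "<stdin>", line 6, in <module>
AttributeError: 'float' object has no attribute 'round'
```

>>> drive_tool(
  moves=[
    {"ax": 0, "ay": 0.1, "az": 0, "tx": 0, "ty": 0, "tz": 0, "gripper": -1},
    {"ax": 0, "ay": 0.2, "az": 0, "tx": 0, "ty": 0, "tz": 0, "gripper": -1},
    {"ax": 0, "ay": 0.3, "az": 0, "tx": 0, "ty": 0, "tz": 0, "gripper": -1},
    {"ax": 0, "ay": 0.4, "az": 0, "tx": 0, "ty": 0, "tz": 0, "gripper": -1},
    {"ax": 0, "ay": 0.5, "az": 0, "tx": 0, "ty": 0, "tz": 0, "gripper": -1},
    {"ax": 0, "ay": 0.6, "az": 0, "tx": 0, "ty": 0, "tz": 0, "gripper": -1},
    {"ax": 0, "ay": 0.7, "az": 0, "tx": 0, "ty": 0, "tz": 0, "gripper": -1},
    {"ax": 0, "ay": 0.8, "az": 0, "tx": 0, "ty": 0, "tz": 0, "gripper": -1},
    {"ax": 0, "ay": 0.9, "az": 0, "tx": 0, "ty": 0, "tz": 0, "gripper": -1},
    {"ax": 0, "ay": 1.0, "az": 0, "tx": 0, "ty": 0, "tz": 0, "gripper": -1},
    {"ax": 0, "ay": 1.1, "az": 0, "tx": 0, "ty": 0, "tz": 0, "gripper": -1},
    {"ax": 0, "ay": 1.17, "az": 0, "tx": 0, "ty": 0, "tz": 0, "gripper": -1},
    {"ax": 0, "ay": 1.17, "az": 0, "tx": 0, "ty": 0, "tz": 0, "gripper": -1},
    {"ax": 0, "ay": 1.17, "az": 0, "tx": 0, "ty": 0, "tz": 0, "gripper": -1},
  ],
)

```text
time_s: 11.43
tcp_pos: [0.5287, 0.118, 0.359]
orientation: [-0.819, -1.416, -0.811]
wrist_force: [0.3, -1.0, -2.8]
grip_width: 0.0452
```

```bash
python3 - <<'E'
from h import *
s,M=st();print('block',s['tcp_pos']+.159*M[:,2])
a,_,_=snap('wrist');b,d,p=snap('scene');np.save('s5W.npy',cloud(d,p))
cv2.imwrite('pics/v5.png',np.hstack([a[:,100:460,::-1],cv2.resize(b[90:270,260:440,::-1],(420,420))]))
E
```

```text
11.43 tcp [0.5287 0.118  0.359 ] q [-0.197  0.404  1.672  1.163  2.184 -0.635] F [ 0.3 -1.  -2.8] w 0.0452
[[-0.0, 0.865, -0.501], [0.006, 0.501, 0.865], [1.0, -0.003, -0.005]]
block [0.44900011 0.25560035 0.35817807]
```

View pics/v5.png

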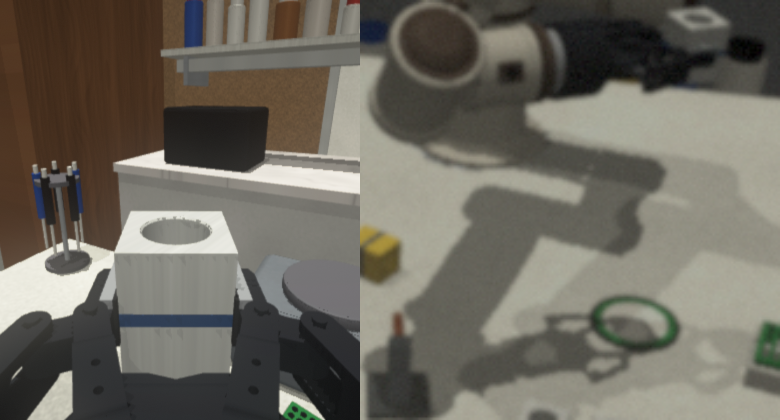

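The hole is up (175,230) and the block is held level over the mat, 0.36 m high. I'll confirm it's at rest and that the bystanders haven't moved, then hand in.

```bash
python3 - <<'E'
from h import *
s,M=st();print('dq',np.abs(s['dq']).max())
A=np.load('sceneW.npy');B=np.load('s5W.npy')
for n,(x,y,w) in {'reagent':(138,165,6),'timer':(108,216,6),'blue':(202,274,10),'spare1':(336,284,5),'spare2':(367,290,5),'red':(432,292,10)}.items():
    print(n,np.round(1000*(np.nanmedian(A[y-w:y+w,x-w:x+w].reshape(-1,3),0)-np.nanmedian(B[y-w:y+w,x-w:x+w].reshape(-1,3),0)),1))
print(job.sign_off())
E
```

```text
11.53 tcp [0.5288 0.118  0.3597] q [-0.197  0.403  1.672  1.164  2.185 -0.636] F [-0.4  0.3 -2.3] w 0.0453
[[-0.002, 0.865, -0.501], [0.005, 0.501, 0.865], [1.0, -0.001, -0.005]]
dq 0.012031905016457928
reagent [-0.4 -0.5 -0.4]
timer [0.7 0.6 0.1]
blue [ 1.2 -0.4 -0.1]
spare1 [-0.2  0.   0.3]
spare2 [-0.3 -0.1 -0.2]
red [-0.5 -0.  -0.1]
the job is handed in; nothing more can be done
None
```

I picked up the white block and slid it hole-first over the orange pin, about 30 mm deep. Then I drew it off, turned it hole-up and handed the job in with it still held over the mat. It took about 11.5 s of the 61 s allowed.

- **Finding the hole:** depth readings showed the visible black end was flat, so I led with the other end. It slid on with no contact force or slip, and the wrist picture showed the pin inside.
- **Final hold:** the gripper still holds the block (45 mm opening) and the arm is at rest. The hole points within about 0.01 rad of vertical. The block's centre is about 0.36 m above the bench, within about 1 cm sideways of the mat's centre.
- **Mat position:** my two estimates of the mat's centre differed by about 8 mm, well inside the 50 mm allowed.
- **Bystanders:** depth checks found both spares, the red and blue racks, the jar and the timer within about 1 mm of where they started. I did not run that check on the green rack.
- **Failed step:** my first move command was refused because its rows lacked some keys; nothing moved.

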